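Shelve the thread by height in the stepped rack

TASK

Put the three loose threads away in the stepped wooden rack, each on the lowest tier it fits under: the wide spool goes on the low tier beside the spool already there, and the two cones, too tall for that, go on the high tier. Stand each one upright on its board behind the front lip, with at least half of it underneath the board above. Do not knock anything over, and leave the shelved spool and the other things on the ironing top where they are.

Things in the scene. Friction and masses are not known exactly. Their poses are not given: they have to be found in the camera images.
- rack: Fixed stepped rack of light wood, 324 mm wide (its y), 170 deep (its x), 268 high; origin under it on the ironing top; +x points to its back, the open front faces -x. Offsets of the other entries are in this frame. Three 12 mm boards (low tier, high tier, roof), each set back behind the one below. Back panel's face at x +119 mm. The ends are open but for cheeks at the rear (inner faces y +-152).
- low_tier (a point): Point on top of the low tier's board (z 14 mm), mid-width, 6 mm behind the front edge of the board above (rack x +6). Low tier: front edge at x -45, lip along it 6 mm thick and 8 mm above the board; headroom 90 mm; cheeks begin at x +47. No room for a gripper pointing straight down: lean it back toward the robot by about 40 degrees.
- high_tier (a point): Point on top of the high tier's board (z 116 mm), mid-width, 6 mm behind the front edge of the roof (rack x +61). High tier: front edge at x 0, lip along it 6 mm thick and 8 mm above the board; headroom 140 mm, under the roof (front edge x +55, z 256 to 268); cheeks begin at x +72. Lean the gripper back as for the low tier.
- big_cone_mid (a point): Large blue-grey cone of thread, standing loose on the ironing top, 115 mm high, tapering from 67 mm across near the foot to about 45 mm near the top; 0.1 kg. Point on its axis, half-way up (57.5 mm above its foot); z is its axis. Which of the three threads stands at which of three places (two right, one left of the rack) varies.
- white_cone_mid (a point): Off-white cone of thread, standing loose on the ironing top, 100 mm high, tapering from 58 mm across near the foot; 0.09 kg. Point on its axis, half-way up (50 mm above its foot); z is its axis.
- wide_spool_mid (a point): Beige spool of thread with white rims, standing loose on the ironing top, 68 mm high, rims 42 mm across, thread 37 mm across; 0.04 kg. Point on its axis, half-way up (34 mm above its foot); z is its axis.
- shelved_spool_mid (a point): Cream spool already standing on the low tier, 60 mm high, 36 mm across, anywhere within 80 mm of the middle of the rack's width, its axis about 30 mm behind the front edge of the high tier; loose, to be left there. Point on its axis, half-way up.
- round_tin: Bystander: small round tin with a black lid, 48 mm across, 20 mm high, lying in front; origin under it.
- wood_clapper: Bystander: wooden pressing block, 236 x 56 x 43 mm, lying in front, its length about along the table's y; origin under it.
Things that resemble listed ones, but are neither listed nor needed, are in the scene too. Leave any orange look-alike of the part that bears white_cone_mid alone.

How it is judged:
At the end, for the whole second after the job is handed in: Spool on the low tier, both cones on the high tier: each upright within 7 degrees, resting on the board (centre within 8 mm in height), axis at most 6 mm in front of the edge of the board above and within the rack's width; shelved spool moved under 20 mm, round tin and clapper under 30 mm (x of wide_spool_mid in the frame of rack between -0.006 and 0.105 m and y of wide_spool_mid in the frame of rack between -0.16 and 0.16 m and z of wide_spool_mid in the frame of rack between 0.04 and 0.056 m and angle between each of wide_spool_mid, big_cone_mid, white_cone_mid's own z axis and vertical below 0.12 rad and x of big_cone_mid in the frame of rack between 0.049 and 0.095 m and y of big_cone_mid in the frame of rack between -0.15 and 0.15 m and z of big_cone_mid in the frame of rack between 0.1655 and 0.1815 m and x of white_cone_mid in the frame of rack between 0.049 and 0.1 m and y of white_cone_mid in the frame of rack between -0.15 and 0.15 m and z of white_cone_mid in the frame of rack between 0.158 and 0.174 m and distance of shelved_spool_mid from where it was at the start of the episode below 0.02 m and distance of each of round_tin, wood_clapper from where it was at the start of the episode below 0.03 m); the robot touches nothing.
It fails at once if one of the three threads is tipped over (leans more than 60 degrees) (angle between any of big_cone_mid, white_cone_mid, wide_spool_mid's own z axis and vertical above 1.05 rad).
It fails at once if the shelved spool is knocked over or pushed 40 mm away (angle between shelved_spool_mid's own z axis and vertical above 0.8 rad or distance of shelved_spool_mid from where it was at the start of the episode above 0.04 m).
It also fails if it takes over 72 s, if anything falls off the work surface, if the arm or the gripper's body presses on something with over 40 N, if the wrist force passes 120 N, or if a joint passes its speed limit or range.

ROBOT

A 7-joint arm with a two-finger parallel gripper is mounted at the origin on a cart in front of the work surface, level with it; the furniture and walls round the work are solid. World frame = base frame: x ahead of the robot, y to its left, z up, the work surface at z = 0. Lengths are in m, angles in rad, forces in N, time in s.
With the tool pointing down it reaches from about 0.4 to 0.875 m from the base axis. Payload 19.3 kg.
Tool frame: the origin (TCP) lies midway between the tips of the shut fingers; the grasp point (between the pads) lies 19 mm behind it (bot.pinch_z is the distance from the TCP to the grasp point, in m); z points along the fingers, y is the line along which they close (so a half turn about z gives the same grasp; the last joint's range is limited). The gripper opens to 85 mm and grips with 20 to 120 N. Pads are 22 mm wide; open, the fingers measure 114 mm over their backs; the gripper's body (76 mm by 85 mm) begins 54 mm behind the grasp point. The pads swing forward as they close: fully open they stand 13 mm farther back than shut.
Start: joints at [-1.409, 0.521, -0.036, 1.599, 0.021, 1.021, -0.113], TCP at [0.144, 0.608, 0.231] pointing down, gripper open.
Joint ranges: [-2.91, 2.91], [-0.3, 2.13], [-1.5, 1.42], [0.17, 2.43], [-1.26, 4.41], [0.16, 1.93], [-2.52, 2.52]. Speed limits (rad/s): [1.89, 1.89, 2.39, 2.39, 3.01, 3.01, 3.01].

INTERFACE

Orientations are given as [roll, pitch, yaw] about the fixed x, y, z axes, in that order (R = Rz(yaw) Ry(pitch) Rx(roll)).
In Python, from workcell import observe, viewer, bot gives the robot as it stands. The module is installed in compiled form; this text tells all that it offers.
- The arm moves only by the tool play_rows, never from a script. Its argument "motion" is a list of rows, each a list of 7 numbers: the shift along the tool's x, y, z in cm, then the turn, a rotation vector about the tool's x, y, z in rad, then the opening, from -1 (shut) to 1 (fully open), so that 0 is half open. A call has exactly 5 rows; each row is the pose to reach, as a shift and turn from the pose commanded when the call began, along the tool's axes at that moment; what a row does not reach only later rows make up. A row lasts 1/10 s, in which the tool goes at most 50 mm and 8.59 degrees, less where a joint would pass 70% of its speed; a pose out of reach is approached as far as the arm can. A call with a gripper value outside its range is refused whole. The fingers move at their own pace and stop on an object; "squeeze" is the grip in N (left out, the last holds). Time passes only in rows, so rows that repeat a pose let the fingers close, or fill a call up. It gives the time, the measured TCP pose, the force, the opening and the grip force at its end, in the units of the state.
- observe(): the state, without advancing time (a new reading comes with each control period).
- viewer.grab_frame(name): name is "side" or "top" or "wrist"; returns (picture, depth): 384x512x3 uint8, red, green, blue; 384x512 float32, m along the optical axis (not along the pixel's ray), 0 where there is no reading.
- viewer.camera_info(name): a dict with "fx", "fy", "cx", "cy" (pixels), "R" (3x3) and "t" (3): a world point X has camera coordinates R X + t. Camera axes: x right, y down, z forward; pixel columns grow to the right and rows downward; lengths in m; the calibration is good to about 2 mm. A picture is of the moment at which its call begins: read the wrist's pose just before it. camera_info takes no time and is no camera call; for the wrist camera it gives the pose at the moment of the call.
- bot.job_done(): hands the job in; it is judged then, once.
The state is a dict: "clock": time; "qpos": joint angles; "qd": joint speeds; "joint_efforts": joint torques, N m; "position": TCP position; "tool_rot": TCP orientation; "force": force on the tool from outside, world axes, zero at the start; "moment": the same for the moment, N m; "grip_width": finger opening in m; "finger_force": force on a finger pad.
Only numpy, scipy, OpenCV 4.12 (cv2) and the standard library are available. Lean on these libraries where they do the work, as an engineer would, in place of code of your own. Each camera call takes 0.05 s, during which the arm holds its last target. There are 200 camera calls.

## Working session

There is one attempt and no reset: what is moved stays moved. The work goes in short steps, Python scripts to look and compute and a tool call to move; the robot and the scene stay as the last step left them, time stands still between calls to the robot, and variables do not carry over. Pictures are saved under pics/ and viewed, at most 10 in all, crops included, and the job is handed in when it is done.

Besides the shell and the picture viewer there is one more tool, called after "Request:" as name(argument=value, ...), one argument or row to a line, values as JSON. play_rows: Moves the arm, as the interface text tells. Its arguments: {"type":"object","properties":{"motion":{"type":"array"},"squeeze":{"type":"number"}},"required":["motion"]}

```bash
mkdir -p pics; ls
python3 - <<'E'
from workcell import observe, viewer, bot
import cv2,numpy as np
s=observe(); print({k:np.round(v,3) for k,v in s.items()}, bot.pinch_z)
for n in ("side","top"):
    p,d=viewer.grab_frame(n); c=viewer.camera_info(n)
    np.savez(f"pics/{n}0.npz",p=p,d=d,**c)
    cv2.imwrite(f"pics/{n}0.png",p[:,:,::-1])
    print(n,{k:np.round(v,3).tolist() for k,v in c.items()}, (-np.array(c['R']).T@c['t']).round(3))
a=[cv2.imread(f"pics/{n}0.png") for n in("side","top")]
cv2.imwrite("pics/both0.png",cv2.resize(np.vstack(a),(800*512//1024*1,600)) if 0 else a[0])
E
```

```text
pics
{'clock': np.float64(0.0), 'qpos': array([-1.409,  0.522, -0.036,  1.6  ,  0.021,  1.021, -0.113]), 'qd': array([ 0.001, -0.001,  0.   , -0.001, -0.   ,  0.001,  0.001]), 'joint_efforts': array([ 1.0000e-03, -9.2712e+01,  1.9810e+00, -3.6994e+01,  1.8000e-02,
        8.0000e-03, -0.0000e+00]), 'position': array([0.144, 0.608, 0.231]), 'tool_rot': array([-3.14,  0.  ,  2.91]), 'force': array([-0.588, -0.324,  0.623]), 'moment': array([-0.022, -0.011, -0.038]), 'finger_force': np.float64(0.0), 'grip_width': np.float64(0.086)} 0.0187
side {'fx': 387.927, 'fy': 387.927, 'cx': 257.828, 'cy': 189.312, 'R': [[0.991, -0.132, -0.024], [-0.077, -0.411, -0.908], [0.11, 0.902, -0.418]], 't': [-0.518, 0.119, 1.221]} [ 0.388 -1.121  0.606]
top {'fx': 499.433, 'fy': 499.433, 'cx': 259.768, 'cy': 189.665, 'R': [[-0.073, -0.997, -0.003], [-0.777, 0.058, -0.627], [0.625, -0.043, -0.779]], 't': [0.033, 0.487, 1.538]} [-0.582  0.071  1.504]
```

View pics/side0.png

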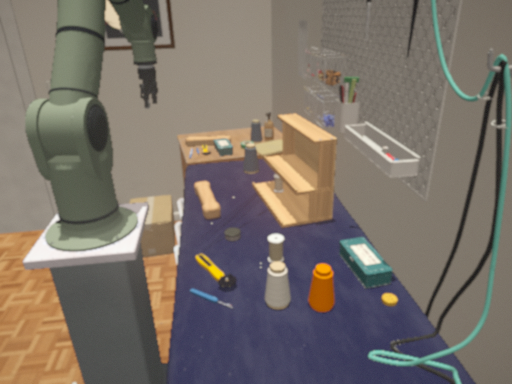

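View pics/top0.png

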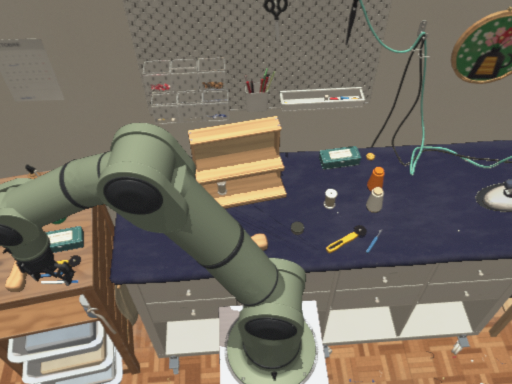

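The side view shows the white cone at (277,287), the wide spool at (276,247), the big cone left of the rack at (250,160) and the shelved spool at (278,183). The orange decoy is at (321,290). In the top view the arm hides the big cone; the white cone is at (375,199), the spool at (330,198) and the rack around (238,160).

```bash
cat > h.py <<'E'
import numpy as np
def load(n):
    f=np.load(f"pics/{n}.npz"); return f
def cloud(f):
    d=f['d']; v,u=np.mgrid[:384,:512]
    c=np.stack([(u-f['cx'])/f['fx']*d,(v-f['cy'])/f['fy']*d,d],-1)
    w=(c-f['t'])@f['R']; w[d<=0]=np.nan; return w
E
python3 - <<'E'
from h import *; import cv2
fs={n:load(n+"0") for n in("side","top")}
W={n:cloud(f) for n,f in fs.items()}
def rp(n,x0,x1,y0,y1):
    w=W[n][y0:y1,x0:x1]; return w.reshape(-1,3), fs[n]['p'][y0:y1,x0:x1].reshape(-1,3)
for n,c in (("top",(290,160,20,30)),):
    pass
w,_=rp("top",310,350,210,230); print("table z",np.nanmedian(w[:,2]))
w,_=rp("side",340,360,200,230); print("table z side",np.nanmedian(w[:,2]))
w,p=rp("top",180,300,110,215)
for z in(.268,.116,.014):
    m=np.abs(w[:,2]-z)<.008; m&=(p[:,0].astype(int)>p[:,2]+25)
    q=w[m,:2].astype(np.float32); print(z,len(q),cv2.minAreaRect(q), q[:,0].min(),q[:,0].max(),q[:,1].min(),q[:,1].max())
for n,nm,b in (("side","white",(262,292,258,310)),("side","spool",(265,287,233,262)),("side","big",(240,260,140,176)),("side","shelved",(270,286,172,193)),("top","white",(364,386,185,214)),("top","spool",(321,340,186,210)),("top","shelved",(214,230,178,196)),("side","tin",(224,242,228,242)),("top","tin",(290,304,221,233))):
    w,p=rp(n,*b); m=w[:,2]>.022 if nm!='tin' else w[:,2]>.01
    q=w[m]; q=q[~np.isnan(q).any(1)]
    print(n,nm,len(q),np.percentile(q,[3,50,97],axis=0).round(3).tolist())
E
```

```text
table z 0.0012501129400204014
table z side -0.003031880888119274
0.268 1411 ((0.6864542365074158, 0.07231813669204712), (0.08803963661193848, 0.32441452145576477), 8.774964332580566) 0.62716657 0.74852884 -0.0890037 0.23488542
0.116 2140 ((0.7128110527992249, 0.07237263768911362), (0.3762674629688263, 0.2839568853378296), 89.34320068359375) 0.5722365 0.8567533 -0.11733029 0.25893754
0.014 1620 ((0.6179543733596802, 0.048502616584300995), (0.13230735063552856, 0.3081888258457184), 8.09064769744873) 0.5421293 0.7004251 -0.11038773 0.20977312
side white 800 [[0.485, -0.457, 0.025], [0.506, -0.448, 0.064], [0.53, -0.424, 0.1]]
side spool 299 [[0.517, -0.287, 0.025], [0.533, -0.279, 0.056], [0.551, -0.252, 0.069]]
side big 320 [[0.514, 0.344, 0.025], [0.539, 0.356, 0.067], [0.567, 0.379, 0.115]]
side shelved 198 [[0.596, -0.011, 0.024], [0.608, 0.118, 0.068], [0.629, 0.134, 0.124]]
top white 309 [[0.483, -0.455, 0.024], [0.497, -0.425, 0.063], [0.586, -0.404, 0.106]]
top spool 151 [[0.517, -0.283, 0.025], [0.527, -0.264, 0.064], [0.553, -0.247, 0.074]]
top shelved 156 [[0.584, 0.108, 0.024], [0.601, 0.134, 0.074], [0.614, 0.155, 0.126]]
side tin 143 [[0.407, -0.156, 0.011], [0.427, -0.142, 0.02], [0.448, -0.116, 0.022]]
top tin 127 [[0.406, -0.152, 0.012], [0.428, -0.131, 0.021], [0.453, -0.11, 0.027]]
```

Run:
```python
from h import *; import cv2
fs={n:load(n+"0") for n in("side","top")}
W={n:cloud(f) for n,f in fs.items()}
f=fs['top'];w=W['top'][110:215,180:300].reshape(-1,3);p=f['p'][110:215,180:300].reshape(-1,3).astype(int)
wood=(p[:,0]>p[:,2]+30)&(p[:,0]>110)
for yaw in (7.5,8.8,10):
    a=np.radians(yaw);c,s=np.cos(a),np.sin(a)
    R=np.array([[c,s],[-s,c]]); q=w[:,:2]@R.T
    for z in(.268,.116,.014):
        m=(np.abs(w[:,2]-z)<.007)&wood
        print(yaw,z,m.sum(),np.percentile(q[m],[1,3,97,99],axis=0).round(4).T.tolist())
# front edge line of roof: per column first row
a=np.radians(8.8)
for z,lo in((.268,.62),(.022,.5)):
    pts=[]
    for u in range(195,282,3):
        col=W['top'][110:215,u]; pc=f['p'][110:215,u].astype(int)
        m=(np.abs(col[:,2]-z)<.009)&(pc[:,0]>pc[:,2]+30)
        if m.any():
            v=np.where(m)[0].max()+110.5
            d=f['R'].T@np.array([(u-f['cx'])/f['fx'],(v-f['cy'])/f['fy'],1]); o=-f['R'].T@f['t']
            pts.append((o+d*(z-o[2])/d[2])[:2])
    pts=np.array(pts,np.float32)
    print(z,len(pts),cv2.fitLine(pts,cv2.DIST_HUBER,0,.01,.01).ravel(), pts[0],pts[-1])
# clapper & shelved
w=W['side'][175:222,190:225].reshape(-1,3);q=w[w[:,2]>.03];print('clapper',np.percentile(q,[3,50,97],axis=0).round(3).tolist())
w=W['side'][172:193,262:290].reshape(-1,3);p=fs['side']['p'][172:193,262:290]
cv2.imwrite('pics/crop1.png',np.hstack([cv2.resize(fs['side']['p'][110:230,180:340,::-1],None,fx=2.5,fy=2.5,interpolation=2),cv2.resize(f['p'][110:230,180:340,::-1],None,fx=2.5,fy=2.5,interpolation=2)]))
```

```text
7.5 0.268 1371 [[0.6525, 0.655, 0.7251, 0.7284], [-0.1756, -0.169, 0.1348, 0.1414]]
7.5 0.116 1988 [[0.5994, 0.6025, 0.7238, 0.7273], [-0.1752, -0.1677, 0.1289, 0.1357]]
7.5 0.014 1515 [[0.557, 0.5594, 0.6764, 0.6789], [-0.1784, -0.1722, 0.0949, 0.1071]]
8.8 0.268 1371 [[0.6532, 0.6553, 0.7241, 0.7268], [-0.1914, -0.1844, 0.1191, 0.1256]]
8.8 0.116 1988 [[0.6001, 0.6026, 0.7231, 0.7256], [-0.1899, -0.183, 0.1135, 0.1213]]
8.8 0.014 1515 [[0.5554, 0.558, 0.675, 0.6789], [-0.1919, -0.1864, 0.0801, 0.0921]]
10 0.268 1371 [[0.6521, 0.6538, 0.7236, 0.7262], [-0.2055, -0.1989, 0.1044, 0.1111]]
10 0.116 1988 [[0.5987, 0.6016, 0.7226, 0.7253], [-0.2033, -0.1967, 0.0995, 0.1078]]
10 0.014 1515 [[0.5536, 0.556, 0.6735, 0.6793], [-0.2046, -0.1993, 0.0664, 0.0784]]
0.268 29 [ 0.15412597 -0.9880512   0.64877653  0.05770978] [0.6249756  0.20969753] [ 0.67094    -0.08383637]
0.022 26 [ 0.10987911 -0.99394494  0.5549583   0.02515985] [0.6293473  0.20101303] [ 0.56929445 -0.08062623]
clapper [[0.322, -0.015, 0.032], [0.357, 0.067, 0.042], [0.391, 0.195, 0.045]]
```

View pics/crop1.png

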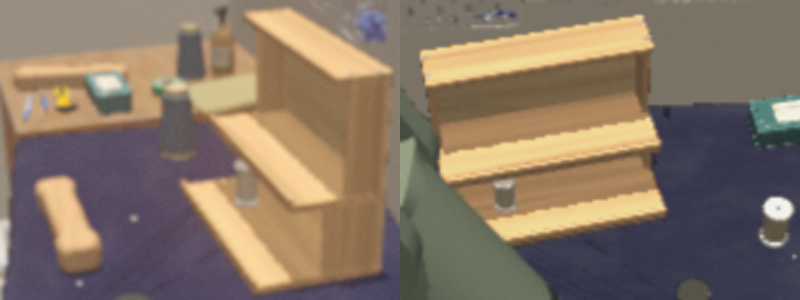

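The rack origin is about (0.598, 0.059) with a yaw of 8.8°, and the roof and tier edges agree with the given offsets. The shelved spool is at rack y of about +0.07. The big cone is at about (0.54, 0.377).

```bash
cat >> h.py <<'E'
from scipy.spatial.transform import Rotation as Ro
from workcell import observe, viewer, bot
YAW=np.radians(8.8); O=np.array([.5976,.0586,0])
def rack(x,y,z): c,s=np.cos(YAW),np.sin(YAW); return O+[c*x-s*y,s*x+c*y,z]
def inrack(P): return Ro.from_euler('z',-YAW).apply(np.array(P)-O)
def tool(az,lean):
    a,l=np.radians([az,lean]); z=np.array([np.sin(l)*np.cos(a),np.sin(l)*np.sin(a),-np.cos(l)])
    y=np.array([-np.sin(a),np.cos(a),0]); return Ro.from_matrix(np.c_[np.cross(y,z),y,z])
def pose(P,az,lean,back=0,off=.025): R=tool(az,lean); return np.array(P)+R.as_matrix()[:,2]*(off-back),R
def cur(): s=observe(); return np.array(s['position']),Ro.from_euler('xyz',s['tool_rot'])
def plan(wps,start=None):
    """wps: list of (p,R,ncalls). prints the total shift/turn per call"""
    p0,R0=start or cur()
    for p,R,n in wps:
        rv=(R0.inv()*R).as_rotvec(); pa,Ra=p0,R0
        for k in range(1,n+1):
            pb=pa+(p-p0)/n; Rb=R0*Ro.from_rotvec(rv*k/n)
            print('SHIFT',(Ra.inv().apply(pb-pa)*100).round(1).tolist(),'TURN',(Ra.inv()*Rb).as_rotvec().round(3).tolist())
            pa,Ra=pb,Rb
        print('--'); p0,R0=p,R
def grab(n,name):
    import cv2
    c=viewer.camera_info(n); p,d=viewer.grab_frame(n); np.savez(f"pics/{name}.npz",p=p,d=d,**c); cv2.imwrite(f"pics/{name}.png",p[:,:,::-1]); return load(name)
E
python3 - <<'E'
from h import *
f=load("top0")
d=f['R'].T@np.array([(222-f['cx'])/f['fx'],(183.5-f['cy'])/f['fy'],1]); o=-f['R'].T@f['t']
print('shelved rack',inrack(o+d*(.074-o[2])/d[2]))
p,R=pose((.54,.377,.055),20,45,back=.15); print(p)
plan([(np.array([p[0]-.1,p[1]+.06,.22]),Ro.from_rotvec(np.array([0,0,0]))*cur()[1],1)]) if 0 else plan([(p,R,3)])
E
```

```text
shelved rack [0.01894245 0.06905238 0.074     ]
[0.45694212 0.3467694  0.14338835]
SHIFT [-12.2, -6.1, 2.9] TURN [-0.076, -0.254, -0.183]
SHIFT [-9.8, -8.4, 5.2] TURN [-0.076, -0.254, -0.183]
SHIFT [-6.5, -10.4, 6.6] TURN [-0.076, -0.254, -0.183]
--
```

Request:
play_rows(
  motion=[
    [-2.4, -1.2, 0.6, -0.015, -0.05, -0.037, 1],
    [-4.9, -2.4, 1.2, -0.03, -0.1, -0.073, 1],
    [-7.3, -3.7, 1.7, -0.046, -0.15, -0.11, 1],
    [-9.8, -4.9, 2.3, -0.06, -0.2, -0.146, 1],
    [-12.2, -6.1, 2.9, -0.076, -0.254, -0.183, 1],
  ],
)

```text
clock: 0.6
position: [0.2492, 0.52, 0.202]
tool_rot: [3.088, 0.261, 3.088]
force: [0.0, 0.4, -0.2]
grip_width: 0.0855
finger_force: 0.0
```

Request:
play_rows(
  motion=[
    [-2.0, -1.7, 1.0, -0.015, -0.05, -0.037, 1],
    [-3.9, -3.4, 2.1, -0.03, -0.1, -0.073, 1],
    [-5.9, -5.0, 3.1, -0.046, -0.15, -0.11, 1],
    [-7.8, -6.7, 4.2, -0.06, -0.2, -0.146, 1],
    [-9.8, -8.4, 5.2, -0.076, -0.254, -0.183, 1],
  ],
)

```text
clock: 1.1
position: [0.3533, 0.4331, 0.1727]
tool_rot: [3.081, 0.525, -3.013]
force: [1.2, 1.3, 0.1]
grip_width: 0.0854
finger_force: 0.0
```

Request:
play_rows(
  motion=[
    [-1.3, -2.1, 1.3, -0.015, -0.05, -0.037, 1],
    [-2.6, -4.2, 2.6, -0.03, -0.1, -0.073, 1],
    [-3.9, -6.2, 4.0, -0.046, -0.15, -0.11, 1],
    [-5.2, -8.3, 5.3, -0.06, -0.2, -0.146, 1],
    [-6.5, -10.4, 6.6, -0.076, -0.254, -0.183, 1],
  ],
)

```text
clock: 1.6
position: [0.4289, 0.366, 0.157]
tool_rot: [-3.11, 0.707, -2.874]
force: [1.8, -1.0, -0.5]
grip_width: 0.0853
finger_force: 0.0
```

Run:
```python
from h import *
s=observe(); print(s['clock'],s['position'],s['tool_rot'],s['qpos'].round(2),tool(20,45).as_euler('xyz'))
f=grab("wrist","w1"); w=cloud(f)
grab("top","t1")
m=(w[...,2]>.02)&(w[...,2]<.13)&(np.abs(w[...,0]-.54)<.06)&(np.abs(w[...,1]-.377)<.06)
q=w[m]; print(len(q))
for z in (.03,.05,.07,.09,.105):
    k=q[np.abs(q[:,2]-z)<.006]; 
    if len(k): print(z,len(k),np.percentile(k,[2,50,98],axis=0).round(3).tolist())
```

```text
1.6 [0.42894637 0.36604698 0.15695736] [-3.1104404   0.70741045 -2.87401463] [-1.48  0.5   0.46  2.34  1.93  0.34 -1.16] [-3.14159265  0.78539816 -2.7925268 ]
4380
0.03 492 [[0.512, 0.347, 0.024], [0.516, 0.372, 0.03], [0.539, 0.405, 0.036]]
0.05 509 [[0.514, 0.349, 0.044], [0.519, 0.373, 0.05], [0.54, 0.403, 0.056]]
0.07 524 [[0.516, 0.351, 0.064], [0.521, 0.373, 0.07], [0.54, 0.402, 0.076]]
0.09 507 [[0.519, 0.354, 0.084], [0.523, 0.373, 0.09], [0.54, 0.399, 0.096]]
0.105 581 [[0.521, 0.356, 0.099], [0.527, 0.374, 0.104], [0.548, 0.399, 0.111]]
```

View pics/w1.png

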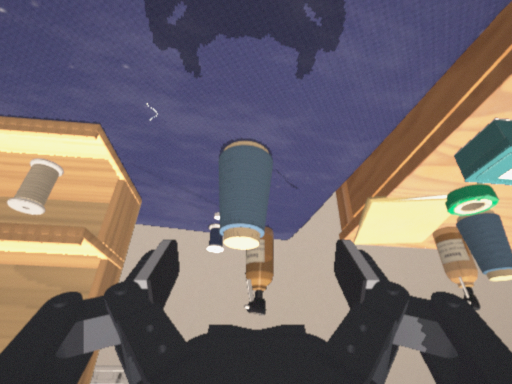

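The wrist view shows the big cone centred at (245,190), with nothing between it and the gripper and the shelved spool at (37,187). Its axis is at (0.543, 0.376), which agrees with the first estimate.

Run:
```python
from h import *
G=(.543,.376,.054)
p1,R=pose(G,20,42,back=.08); p2,_=pose(G,20,42)
print(p1,p2); plan([(p1,R,1),(p2,R,1)])
```

```text
[0.50841726 0.36341291 0.09487297] [0.55871943 0.3817214  0.03542138]
SHIFT [-1.8, -1.7, 9.7] TURN [-0.089, -0.028, -0.06]
--
SHIFT [-0.0, 0.0, 8.0] TURN [0.0, 0.0, 0.0]
--
```

Request:
play_rows(
  motion=[
    [-0.5, -0.5, 2.4, -0.022, -0.007, -0.015, 1],
    [-0.9, -0.9, 4.8, -0.045, -0.014, -0.03, 1],
    [-1.4, -1.3, 7.3, -0.067, -0.021, -0.045, 1],
    [-1.8, -1.7, 9.7, -0.089, -0.028, -0.06, 1],
    [-1.8, -1.7, 9.7, -0.089, -0.028, -0.06, 1],
  ],
)

```text
clock: 2.2
position: [0.5101, 0.3636, 0.0937]
tool_rot: [3.139, 0.732, -2.8]
force: [0.0, -0.3, 0.5]
grip_width: 0.0855
finger_force: 0.0
```

Run:
```python
from h import *
print(observe()['qpos'].round(2), cur()[0])
G=(.543,.376,.054)
p2,R=pose(G,20,42); plan([(p2,R,1)])
```

```text
[-1.    0.65  0.13  2.27  2.49  0.5  -1.46] [0.51008113 0.36356716 0.09366663]
SHIFT [0.0, 0.1, 7.8] TURN [-0.002, -0.001, -0.006]
--
```

Spot on. I'll advance, close, then lift.

Request:
play_rows(
  motion=[
    [0, 0, 2, 0, 0, 0, 1],
    [0, 0, 4, 0, 0, 0, 1],
    [0, 0.1, 6, 0, 0, 0, 1],
    [0, 0.1, 7.8, 0, 0, 0, 1],
    [0, 0.1, 7.8, 0, 0, 0, 1],
  ],
)

```text
clock: 2.7
position: [0.5567, 0.3851, 0.0363]
tool_rot: [3.139, 0.732, -2.796]
force: [0.4, -0.6, 0.2]
grip_width: 0.0853
finger_force: 0.0
```

Request:
play_rows(
  motion=[
    [0, 0, 0, 0, 0, 0, -0.2],
    [0, 0, 0, 0, 0, 0, -0.2],
    [0, 0, 0, 0, 0, 0, -0.2],
    [0, 0, 0, 0, 0, 0, -0.2],
    [0, 0, 0, 0, 0, 0, -0.2],
  ],
  squeeze=30,
)

```text
clock: 3.2
position: [0.5561, 0.385, 0.0386]
tool_rot: [3.136, 0.734, -2.797]
force: [-6.2, -2.7, 10.1]
grip_width: 0.0589
finger_force: 29.9
```

Run:
```python
from h import *
s=observe();print(s['position'],s['grip_width'],s['finger_force'],s['qpos'].round(2))
D=np.array(pose((0,0,0),20,42)[0]); p,R=cur(); G=np.array([.543,.376])
# lift, move in front of high tier, in, down ; cone centre axis at G now, foot z 0
import sys
def at(x,y,foot,az=8.8):
    # rotate tool-to-object offset by azimuth change
    rel=Ro.from_euler('z',az-20,degrees=True)
    t=rack(x,y,116/1000+foot); off=p-np.array([G[0],G[1],0]); return t+rel.apply(off), rel*R
up=p+[-.06,-.01,.16]
plan([(up,R,1),(*at(-.04,.06,.02),2),(*at(.062,.06,.018),1),(*at(.062,.06,.001),1)])
```

```text
[0.5560808  0.38496598 0.03863695] 0.058942402574757025 29.859218139754375 [-0.92  0.8   0.09  2.15  2.57  0.53 -1.5 ]
SHIFT [-6.3, 1.2, -15.9] TURN [0.0, 0.0, 0.0]
--
SHIFT [1.7, -13.2, 0.0] TURN [0.065, -0.0, 0.073]
SHIFT [0.7, -13.3, 0.9] TURN [0.065, -0.0, 0.073]
--
SHIFT [-7.4, 0.0, 7.0] TURN [0.0, 0.0, 0.0]
--
SHIFT [1.1, -0.0, 1.3] TURN [0.0, 0.0, 0.0]
--
```

Request:
play_rows(
  motion=[
    [-0.8, 0.1, -2.0, 0, 0, 0, -0.3],
    [-2.0, 0.4, -5.2, 0, 0, 0, -0.3],
    [-3.5, 0.7, -8.8, 0, 0, 0, -0.3],
    [-5.0, 1.0, -12.4, 0, 0, 0, -0.3],
    [-6.3, 1.2, -15.9, 0, 0, 0, -0.3],
  ],
)

```text
clock: 3.7
position: [0.4968, 0.3753, 0.1965]
tool_rot: [3.134, 0.733, -2.799]
force: [1.0, 0.5, -1.3]
grip_width: 0.0587
finger_force: 33.7
```

Request:
play_rows(
  motion=[
    [0.3, -2.6, 0, 0.013, 0, 0.015, -0.3],
    [0.7, -5.3, 0, 0.026, 0, 0.03, -0.3],
    [1.0, -7.9, 0, 0.039, 0, 0.044, -0.3],
    [1.4, -10.6, 0, 0.052, 0, 0.058, -0.3],
    [1.7, -13.2, 0, 0.065, 0, 0.073, -0.3],
  ],
)

```text
clock: 4.2
position: [0.5305, 0.2462, 0.1833]
tool_rot: [3.137, 0.733, -2.895]
force: [0.3, 0.5, -1.2]
grip_width: 0.0588
finger_force: 33.7
```

Request:
play_rows(
  motion=[
    [0.2, -3.3, 0.2, 0.016, 0, 0.018, -0.3],
    [0.4, -6.6, 0.4, 0.032, 0, 0.036, -0.3],
    [0.5, -10.0, 0.7, 0.048, 0, 0.055, -0.3],
    [0.7, -13.3, 0.9, 0.065, 0, 0.073, -0.3],
    [0.7, -13.3, 0.9, 0.065, 0, 0.073, -0.3],
  ],
)

```text
clock: 4.7
position: [0.565, 0.1139, 0.1714]
tool_rot: [3.138, 0.733, -2.998]
force: [-0.2, 0.3, -1.2]
grip_width: 0.0584
finger_force: 33.7
```

Run:
```python
from h import *
s=observe();print(s['clock'],s['qpos'].round(2),s['tool_rot'],tool(8.8,42).as_euler('xyz'),s['force'],s['grip_width'])
grab("side","s2");f=grab("top","t2"); grab("wrist","w2")
import cv2
a=cv2.imread("pics/s2.png")[100:250,160:360];b=cv2.imread("pics/t2.png")[100:250,160:360]
cv2.imwrite("pics/c2.png",np.vstack([np.hstack([cv2.resize(a,(400,300)),cv2.resize(b,(400,300))]),np.hstack([cv2.resize(cv2.imread("pics/w2.png"),(400,300)),np.zeros((300,400,3),np.uint8)])]))
```

```text
4.7 [-0.5   0.4   0.13  2.39  2.83  0.38 -1.49] [ 3.13770918  0.73272899 -2.99831659] [ 3.14159265  0.73303829 -2.98800368] [-0.22621995  0.25675026 -1.2338409 ] 0.058401703736717686
```

View pics/c2.png

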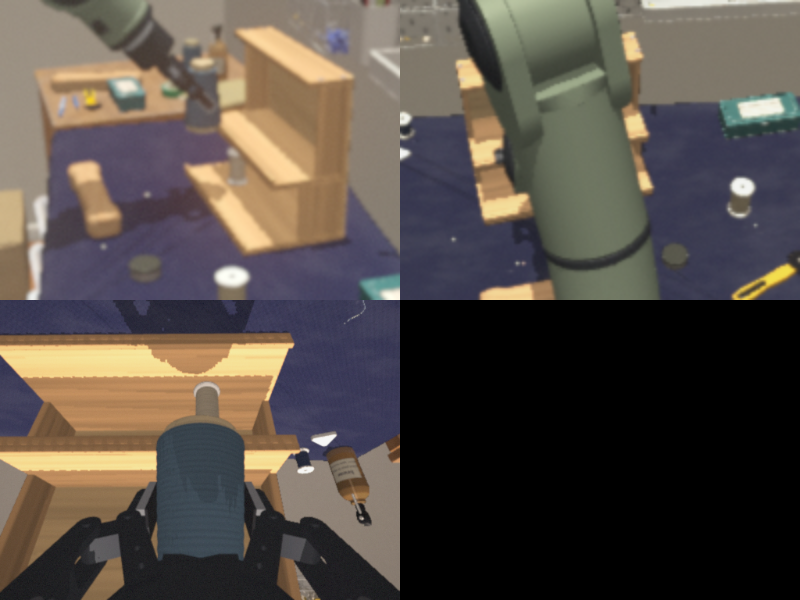

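The crops show the cone held upright in front of the high tier. In the wrist crop it is centred at (200,490), and the shelved spool is at (207,402), undisturbed. Next I'll measure the held cone's axis.

```bash
cat >> h.py <<'E'
def axis(f,box,col=None,n=6):
    """horizontal slices of the points within box (world) -> min/max"""
    w=cloud(f);m=np.all((w>np.array(box[0]))&(w<np.array(box[1])),-1)
    if col is not None: m&=col(f['p'].astype(int))
    q=w[m]; print(len(q)); lo,hi=np.percentile(q[:,2],[1,99]); print('z',lo.round(3),hi.round(3))
    for z in np.linspace(lo+.008,hi-.008,n):
        k=q[np.abs(q[:,2]-z)<.006]
        if len(k)>8: print(round(z,3),len(k),np.percentile(k,[3,97],axis=0)[:,:2].round(3).tolist())
E
python3 - <<'E'
from h import *
blue=lambda p:(p[...,2]>p[...,0]-5)&(p[...,0]<130)&(p[...,1]>40)
p,R=cur(); z=R.as_matrix()[:,2]; c=p-.025*z; print('pad',c,inrack(c))
for n in("s2","w2"): axis(load(n),(c-[.05,.05,.08],c+[.05,.05,.08]),blue)
E
```

```text
pad [0.54809491 0.11629816 0.1900897 ] [-0.04009533  0.06459254  0.1900897 ]
89
z 0.144 0.238
0.168 18 [[0.529, 0.079], [0.543, 0.094]]
0.23 30 [[0.533, 0.085], [0.568, 0.103]]
21137
z 0.144 0.22
0.152 2446 [[0.519, 0.086], [0.54, 0.141]]
0.164 2552 [[0.521, 0.087], [0.54, 0.139]]
0.176 3038 [[0.522, 0.084], [0.549, 0.146]]
0.188 3527 [[0.523, 0.08], [0.544, 0.146]]
0.2 3604 [[0.524, 0.083], [0.543, 0.143]]
0.212 4827 [[0.513, 0.068], [0.542, 0.162]]
```

Run:
```python
from h import *
p,R=cur(); d=rack(.098,-.001,-.003)-O
plan([(p+d,R,1),(p+d-[0,0,.014],R,1)])
```

```text
SHIFT [-7.1, -0.1, 6.8] TURN [0.0, -0.0, 0.0]
--
SHIFT [0.9, -0.0, 1.0] TURN [0.0, -0.0, 0.0]
--
```

Request:
play_rows(
  motion=[
    [-1.5, 0, 1.4, 0, 0, 0, -0.3],
    [-3.2, 0, 3.0, 0, 0, 0, -0.3],
    [-5.2, 0, 5.0, 0, 0, 0, -0.3],
    [-7.1, -0.1, 6.8, 0, 0, 0, -0.3],
    [-7.1, -0.1, 6.8, 0, 0, 0, -0.3],
  ],
)

```text
clock: 5.35
position: [0.6643, 0.1349, 0.1687]
tool_rot: [3.137, 0.735, -2.99]
force: [-0.1, -0.0, -0.5]
grip_width: 0.0585
finger_force: 33.7
```

Run:
```python
from h import *
s=observe();print(s['clock'],s['qpos'].round(2),s['force'],inrack(s['position']))
p,R=cur(); c=p-.025*R.as_matrix()[:,2]; print(inrack(c))
w=cloud(grab("wrist","w3"))
```

```text
5.35 [-0.45  0.51  0.13  2.15  2.87  0.25 -1.48] [-0.14944034 -0.03270538 -0.51268016] [0.07762833 0.0651693  0.16869303]
[0.0608624  0.06507729 0.18723743]
```

View pics/w3.png

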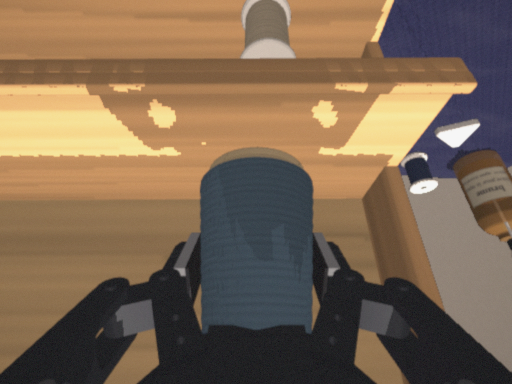

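The cone is inside the high tier behind the lip (foot at pixel (257,155)), with no contact. I'll lower it.

Request:
play_rows(
  motion=[
    [0.2, 0, 0.2, 0, 0, 0, -0.3],
    [0.4, 0, 0.4, 0, 0, 0, -0.3],
    [0.6, 0, 0.7, 0, 0, 0, -0.3],
    [0.9, 0, 1.0, 0, 0, 0, -0.3],
    [0.9, 0, 1.0, 0, 0, 0, -0.3],
  ],
)

```text
clock: 5.9
position: [0.6624, 0.1326, 0.1547]
tool_rot: [3.137, 0.734, -2.992]
force: [-3.4, 0.7, 3.8]
grip_width: 0.0584
finger_force: 34.4
```

Request:
play_rows(
  motion=[
    [0, 0, 0, 0, 0, 0, 0.6],
    [0, 0, 0, 0, 0, 0, 1],
    [0, 0, 0, 0, 0, 0, 1],
    [0, 0, 0, 0, 0, 0, 1],
    [0, 0, 0, 0, 0, 0, 1],
  ],
)

```text
clock: 6.4
position: [0.6622, 0.1324, 0.1545]
tool_rot: [3.137, 0.733, -2.992]
force: [0.3, 0.4, -0.2]
grip_width: 0.0856
finger_force: 0.0
```

Request:
play_rows(
  motion=[
    [0, 0, -1, 0, 0, 0, 1],
    [0, 0, -3, 0, 0, 0, 1],
    [0, 0, -5.5, 0, 0, 0, 1],
    [0, 0, -8, 0, 0, 0, 1],
    [0, 0, -10, 0, 0, 0, 1],
  ],
)

```text
clock: 6.9
position: [0.5949, 0.1217, 0.2301]
tool_rot: [3.136, 0.733, -2.993]
force: [0.5, -0.1, 0.5]
grip_width: 0.0858
finger_force: 0.0
```

Run:
```python
from h import *
s=observe();print(s['clock'],s['qpos'].round(2),s['position'])
blue=lambda p:(p[...,2]>p[...,0]-5)&(p[...,0]<130)&(p[...,1]>40)
c=rack(.06,.06,.173); print(c)
f=grab("wrist","w4"); axis(f,(c-[.06,.05,.05],c+[.05,.05,.07]),blue)
# next: white cone approach
G=(.508,-.429,.048)
for az in (-25,): 
  p1,R=pose(G,az,42,back=.14); print(p1)
  p,Rc=cur(); back=p+[-.06,-.10,.06]
  plan([(back,Rc,1),(p1+[0,0,.06],R,3),(p1,R,1)])
```

```text
6.9 [-0.61  0.31  0.28  2.28  2.76  0.17 -1.4 ] [0.59493953 0.12165885 0.23008645]
[0.64771455 0.12707285 0.173     ]
7095
z 0.128 0.22
0.136 832 [[0.617, 0.1], [0.64, 0.156]]
0.151 848 [[0.618, 0.102], [0.64, 0.155]]
0.166 883 [[0.62, 0.103], [0.642, 0.154]]
0.181 899 [[0.622, 0.104], [0.642, 0.152]]
0.197 938 [[0.623, 0.106], [0.643, 0.152]]
0.212 947 [[0.625, 0.108], [0.644, 0.15]]
[ 0.4382596  -0.39647952  0.13346165]
SHIFT [1.5, -8.9, -9.5] TURN [0.0, 0.0, 0.0]
--
SHIFT [6.1, -13.3, -1.1] TURN [0.133, -0.0, 0.145]
SHIFT [4.1, -14.1, 0.7] TURN [0.133, -0.0, 0.145]
SHIFT [2.0, -14.3, 2.6] TURN [0.133, -0.0, 0.145]
--
SHIFT [4.0, 0.0, 4.5] TURN [0.0, 0.0, 0.0]
--
```

The big cone stands at rack (0.061, 0.061), upright. Next is the white cone.

Run:
```python
from h import *
p,Rc=cur(); G=(.508,-.429,.048)
p1,R=pose(G,-25,42,back=.13)
plan([(p+[-.07,-.12,-.01],Rc,1),(p1+[-.02,0.02,.04],R,3)])
```

```text
SHIFT [7.1, -10.8, -5.2] TURN [0.0, 0.0, 0.0]
--
SHIFT [5.1, -12.0, -2.2] TURN [0.133, -0.0, 0.145]
SHIFT [3.3, -12.8, -0.5] TURN [0.133, -0.0, 0.145]
SHIFT [1.4, -13.1, 1.2] TURN [0.133, -0.0, 0.145]
--
```

Request:
play_rows(
  motion=[
    [1.4, -2.2, -1.0, 0, 0, 0, 1],
    [2.8, -4.3, -2.1, 0, 0, 0, 1],
    [4.3, -6.5, -3.1, 0, 0, 0, 1],
    [5.7, -8.6, -4.2, 0, 0, 0, 1],
    [7.1, -10.8, -5.2, 0, 0, 0, 1],
  ],
)

```text
clock: 7.45
position: [0.5337, 0.0156, 0.2197]
tool_rot: [3.138, 0.729, -2.993]
force: [-0.2, 0.3, -0.6]
grip_width: 0.0857
finger_force: 0.0
```

Request:
play_rows(
  motion=[
    [1.0, -2.4, -0.4, 0.027, 0, 0.029, 1],
    [2.0, -4.8, -0.9, 0.053, 0, 0.058, 1],
    [3.1, -7.2, -1.3, 0.08, 0, 0.087, 1],
    [4.1, -9.6, -1.8, 0.106, 0, 0.116, 1],
    [5.1, -12.0, -2.2, 0.133, 0, 0.145, 1],
  ],
)

```text
clock: 7.95
position: [0.5276, -0.0447, 0.205]
tool_rot: [3.138, 0.734, -3.102]
force: [-0.1, -0.7, -1.2]
grip_width: 0.0852
finger_force: 0.0
```

Request:
play_rows(
  motion=[
    [0.7, -2.6, -0.1, 0.027, 0, 0.029, 1],
    [1.3, -5.1, -0.2, 0.053, 0, 0.058, 1],
    [2.0, -7.7, -0.3, 0.08, 0, 0.087, 1],
    [2.6, -10.2, -0.4, 0.106, 0, 0.116, 1],
    [3.3, -12.8, -0.5, 0.133, 0, 0.145, 1],
  ],
)

```text
clock: 8.45
position: [0.5049, -0.1745, 0.1858]
tool_rot: [3.139, 0.733, 2.984]
force: [0.3, -0.1, 0.5]
grip_width: 0.0855
finger_force: 0.0
```

Request:
play_rows(
  motion=[
    [0.3, -2.6, 0.2, 0.027, 0, 0.029, 1],
    [0.6, -5.2, 0.5, 0.053, 0, 0.058, 1],
    [0.8, -7.9, 0.7, 0.08, 0, 0.087, 1],
    [1.1, -10.5, 1.0, 0.106, 0, 0.116, 1],
    [1.4, -13.1, 1.2, 0.133, 0, 0.145, 1],
  ],
)

```text
clock: 8.95
position: [0.4827, -0.3037, 0.1672]
tool_rot: [-3.141, 0.733, 2.789]
force: [0.0, -0.7, 0.1]
grip_width: 0.0851
finger_force: 0.0
```

Run:
```python
from h import *
s=observe();print(s['clock'],s['qpos'].round(2),s['position'],s['tool_rot'],tool(-25,42).as_euler('xyz'))
f=grab("wrist","w5")
c=np.array([.508,-.429,.05])
axis(f,(c-[.05,.05,.035],c+[.035,.05,.06]))
axis(f,(np.array([.49,-.32,.015]),np.array([.58,-.21,.09])))
```

```text
8.95 [ 1.27  0.55 -0.93  2.35  2.42  0.43 -0.55] [ 0.48267848 -0.30371459  0.16722201] [-3.14067286  0.73276512  2.78913654] [-3.14159265  0.73303829  2.70526034]
4397
z 0.016 0.1
0.024 555 [[0.483, -0.44], [0.521, -0.402]]
0.038 558 [[0.484, -0.441], [0.521, -0.403]]
0.051 558 [[0.486, -0.44], [0.52, -0.405]]
0.065 556 [[0.487, -0.438], [0.519, -0.406]]
0.078 568 [[0.489, -0.438], [0.52, -0.407]]
0.092 625 [[0.491, -0.44], [0.521, -0.409]]
2605
z 0.016 0.068
0.024 335 [[0.517, -0.282], [0.53, -0.249]]
0.031 360 [[0.517, -0.282], [0.53, -0.249]]
0.038 369 [[0.517, -0.282], [0.53, -0.249]]
0.046 390 [[0.517, -0.282], [0.53, -0.249]]
0.053 410 [[0.517, -0.282], [0.53, -0.249]]
0.06 355 [[0.515, -0.282], [0.539, -0.248]]
```

View pics/w5.png

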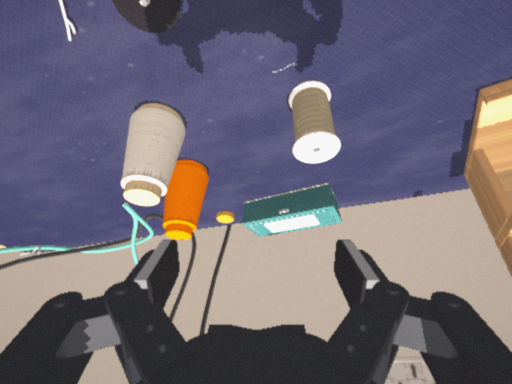

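The wrist view shows the white cone at (153,155), the spool at (315,120) and the orange decoy behind at (186,200). The white cone's axis is at (0.510, -0.430) and the spool's at (0.537, -0.266).

Run:
```python
from h import *
G=(.510,-.430,.048)
p1,R=pose(G,-25,42,back=.09);p2,_=pose(G,-25,42); print(p1,p2)
plan([(p1,R,1),(p2,R,1)])
```

```text
[ 0.47058151 -0.41161886  0.09630441] [ 0.52516096 -0.43706967  0.02942138]
SHIFT [2.8, -10.2, 7.0] TURN [0.051, -0.0, 0.058]
--
SHIFT [0.0, -0.0, 9.0] TURN [0.0, 0.0, 0.0]
--
```

Request:
play_rows(
  motion=[
    [0.7, -2.5, 1.7, 0.013, 0, 0.015, 1],
    [1.4, -5.1, 3.5, 0.026, 0, 0.029, 1],
    [2.1, -7.7, 5.2, 0.038, 0, 0.044, 1],
    [2.8, -10.2, 7.0, 0.051, 0, 0.058, 1],
    [2.8, -10.2, 7.0, 0.051, 0, 0.058, 1],
  ],
)

```text
clock: 9.5
position: [0.471, -0.41, 0.0943]
tool_rot: [3.14, 0.731, 2.707]
force: [0.2, 1.0, -0.6]
grip_width: 0.0855
finger_force: 0.0
```

Run:
```python
from h import *
G=(.510,-.430,.048)
print(observe()['qpos'].round(2),cur()[0])
p2,R=pose(G,-25,42); plan([(p2,R,1)])
f=grab("wrist","w6"); c=np.array([.508,-.429,.05]); axis(f,(c-[.05,.05,.035],c+[.035,.05,.06]),n=4)
```

```text
[ 1.36  0.78 -0.84  2.23  2.57  0.47 -0.5 ] [ 0.47100724 -0.40995826  0.09426479]
SHIFT [-0.2, -0.2, 8.9] TURN [0.003, -0.002, 0.001]
--
6795
z 0.016 0.099
0.024 874 [[0.482, -0.448], [0.51, -0.402]]
0.046 907 [[0.485, -0.446], [0.511, -0.405]]
0.069 930 [[0.487, -0.444], [0.511, -0.407]]
0.091 971 [[0.49, -0.442], [0.512, -0.41]]
```

Request:
play_rows(
  motion=[
    [0, 0, 2, 0, 0, 0, 1],
    [-0.1, -0.1, 4.3, 0, 0, 0, 1],
    [-0.2, -0.1, 6.6, 0, 0, 0, 1],
    [-0.2, -0.2, 8.9, 0, 0, 0, 1],
    [-0.2, -0.2, 8.9, 0, 0, 0, 1],
  ],
)

```text
clock: 10.05
position: [0.5284, -0.4333, 0.0309]
tool_rot: [3.14, 0.732, 2.713]
force: [-0.1, 0.2, 0.8]
grip_width: 0.0857
finger_force: 0.0
```

Request:
play_rows(
  motion=[
    [0, 0, 0, 0, 0, 0, 0.3],
    [0, 0, 0, 0, 0, 0, -0.3],
    [0, 0, 0, 0, 0, 0, -0.3],
    [0, 0, 0, 0, 0, 0, -0.3],
    [0, 0, 0, 0, 0, 0, -0.3],
  ],
  squeeze=30,
)

```text
clock: 10.55
position: [0.5272, -0.4341, 0.0334]
tool_rot: [-3.141, 0.734, 2.715]
force: [-4.9, 1.9, 9.7]
grip_width: 0.0511
finger_force: 29.4
```

Run:
```python
from h import *
s=observe();print(s['position'],s['grip_width'],s['finger_force'],s['qpos'].round(2))
p,R=cur(); G=np.array([.511,-.430,0])
def at(x,y,foot,az=8.8):
    rel=Ro.from_euler('z',az+25,degrees=True)
    return rack(x,y,.116+foot)+rel.apply(p-G), rel*R
a=at(-.05,-.06,.018); up=p+[-.05,.03,.15]; mid=(up+a[0])/2+[-.02,0,0]
plan([(up,R,1),(*a,4),(*at(.060,-.06,.014),1)])
```

```text
[ 0.52720944 -0.43414722  0.03341437] 0.05105326707377718 29.3894376670778 [ 1.26  0.94 -0.78  2.1   2.6   0.51 -0.46]
SHIFT [-5.8, 0.6, -15.0] TURN [0.0, -0.0, 0.0]
--
SHIFT [1.7, 10.1, -1.0] TURN [-0.099, -0.0, -0.109]
SHIFT [0.6, 10.3, -0.0] TURN [-0.099, -0.0, -0.109]
SHIFT [-0.5, 10.3, 1.0] TURN [-0.099, -0.0, -0.109]
SHIFT [-1.6, 10.0, 2.0] TURN [-0.099, -0.0, -0.109]
--
SHIFT [-7.9, -0.1, 7.7] TURN [0.0, 0.0, 0.0]
--
```

Request:
play_rows(
  motion=[
    [-0.7, 0.1, -2.0, 0, 0, 0, -0.4],
    [-1.9, 0.2, -5.0, 0, 0, 0, -0.4],
    [-3.2, 0.3, -8.4, 0, 0, 0, -0.4],
    [-4.5, 0.5, -11.7, 0, 0, 0, -0.4],
    [-5.8, 0.6, -15.0, 0, 0, 0, -0.4],
  ],
)

```text
clock: 11.05
position: [0.4766, -0.404, 0.1837]
tool_rot: [3.141, 0.733, 2.714]
force: [0.5, 0.1, -0.2]
grip_width: 0.0509
finger_force: 31.8
```

Request:
play_rows(
  motion=[
    [0.3, 2.0, -0.2, -0.02, 0, -0.022, -0.4],
    [0.7, 4.0, -0.4, -0.04, 0, -0.044, -0.4],
    [1.0, 6.1, -0.6, -0.06, 0, -0.066, -0.4],
    [1.4, 8.1, -0.8, -0.08, 0, -0.088, -0.4],
    [1.7, 10.1, -1.0, -0.099, 0, -0.109, -0.4],
  ],
)

```text
clock: 11.55
position: [0.5021, -0.3026, 0.1773]
tool_rot: [3.138, 0.732, 2.862]
force: [1.6, 0.7, -0.6]
grip_width: 0.0509
finger_force: 31.8
```

Request:
play_rows(
  motion=[
    [0.1, 2.0, 0, -0.02, 0, -0.022, -0.4],
    [0.2, 4.1, 0, -0.04, 0, -0.044, -0.4],
    [0.4, 6.2, 0, -0.06, 0, -0.066, -0.4],
    [0.5, 8.2, 0, -0.08, 0, -0.088, -0.4],
    [0.6, 10.3, 0, -0.099, 0, -0.109, -0.4],
  ],
)

```text
clock: 12.05
position: [0.5265, -0.2031, 0.1743]
tool_rot: [3.139, 0.733, 3.009]
force: [0.1, -0.6, -0.3]
grip_width: 0.0513
finger_force: 31.8
```

Request:
play_rows(
  motion=[
    [-0.1, 2.0, 0.2, -0.02, 0, -0.022, -0.4],
    [-0.2, 4.1, 0.4, -0.04, 0, -0.044, -0.4],
    [-0.3, 6.2, 0.6, -0.06, 0, -0.066, -0.4],
    [-0.4, 8.2, 0.8, -0.08, 0, -0.088, -0.4],
    [-0.5, 10.3, 1.0, -0.099, 0, -0.109, -0.4],
  ],
)

```text
clock: 12.55
position: [0.5503, -0.1024, 0.1704]
tool_rot: [3.138, 0.733, -3.127]
force: [-0.3, -0.0, -1.0]
grip_width: 0.0511
finger_force: 31.8
```

Run:
```python
from h import *
s=observe();print(s['clock'],s['qpos'].round(2),s['position'],s['tool_rot'],s['grip_width'])
p,R=cur(); Rt=tool(8.8,42); Rg=Ro.from_euler('xyz',[-3.141,.734,2.715]); G=np.array([.511,-.430,0]); p0=np.array([.5272,-.4341,.0334])
rel=Ro.from_euler('z',33.6,degrees=True)
def at(x,y,foot): return rack(x,y,.116+foot)+rel.apply(p0-G), rel*Rg
plan([(*at(-.05,-.06,.018),2)])
```

```text
12.55 [ 0.94  0.56 -1.    2.37  2.36  0.45 -0.5 ] [ 0.55031635 -0.10236445  0.17042885] [ 3.13846185  0.73331472 -3.12732576] 0.0510923933767702
SHIFT [-0.8, 5.0, 0.9] TURN [-0.047, -0.0, -0.054]
SHIFT [-1.1, 4.9, 1.2] TURN [-0.047, -0.0, -0.054]
--
```

Request:
play_rows(
  motion=[
    [-0.3, 2.5, 0.4, -0.024, 0, -0.027, -0.4],
    [-0.8, 5.0, 0.9, -0.047, 0, -0.054, -0.4],
    [-1.2, 7.5, 1.4, -0.07, 0, -0.081, -0.4],
    [-1.6, 10.0, 1.8, -0.094, 0, -0.108, -0.4],
    [-1.6, 10.0, 1.8, -0.094, 0, -0.108, -0.4],
  ],
)

```text
clock: 13.05
position: [0.5731, 0.0002, 0.1684]
tool_rot: [3.141, 0.734, -2.979]
force: [-1.7, -0.7, -0.5]
grip_width: 0.0506
finger_force: 31.8
```

Run:
```python
from h import *
s=observe();print(s['clock'],s['qpos'].round(2),s['position'],s['tool_rot'],s['grip_width'])
p,R=cur(); Rg=Ro.from_euler('xyz',[-3.141,.734,2.715]); G=np.array([.511,-.430,0]); p0=np.array([.5272,-.4341,.0334])
rel=Ro.from_euler('z',33.6,degrees=True)
def at(x,y,foot): return rack(x,y,.116+foot)+rel.apply(p0-G), rel*Rg
c=p-.025*R.as_matrix()[:,2]; print('pad',c,inrack(c),'foot',p[2]-.0334)
plan([(*at(.060,-.06,.014),1)])
white=lambda p:(p.min(-1)>90)&(p.max(-1)-p.min(-1)<40)
axis(grab("wrist","w7"),(c-[.045,.045,.07],c+[.03,.045,.06]),white); axis(grab("side","s7"),(c-[.045,.045,.07],c+[.03,.045,.06]),white)
```

```text
13.05 [ 0.73  0.58 -1.01  2.35  2.29  0.5  -0.47] [5.73082806e-01 1.89543497e-04 1.68372576e-01] [ 3.14067775  0.73426188 -2.97909621] 0.050628087061952314
pad [ 0.5565562  -0.00254304  0.18693071] [-0.04991467 -0.05414417  0.18693071] foot 0.1349725760258707
SHIFT [-7.8, -0.4, 7.7] TURN [0.003, 0.0, 0.002]
--
15595
z 0.145 0.214
0.153 2244 [[0.528, -0.029], [0.548, 0.019]]
0.164 2387 [[0.529, -0.028], [0.551, 0.019]]
0.174 2617 [[0.531, -0.028], [0.552, 0.019]]
0.185 2824 [[0.532, -0.027], [0.55, 0.019]]
0.196 3007 [[0.533, -0.026], [0.549, 0.018]]
0.206 3066 [[0.534, -0.024], [0.55, 0.015]]
296
z 0.136 0.228
0.144 34 [[0.526, -0.036], [0.581, -0.009]]
0.159 63 [[0.528, -0.034], [0.577, -0.014]]
0.174 52 [[0.529, -0.04], [0.572, -0.006]]
0.189 19 [[0.532, -0.038], [0.574, -0.011]]
0.204 21 [[0.55, -0.03], [0.576, -0.011]]
0.22 39 [[0.546, -0.041], [0.572, -0.016]]
```

Request:
play_rows(
  motion=[
    [-1.8, -0.1, 1.8, 0, 0, 0, -0.4],
    [-3.8, -0.2, 3.8, 0, 0, 0, -0.4],
    [-5.8, -0.3, 5.8, 0, 0, 0, -0.4],
    [-7.8, -0.4, 7.7, 0, 0, 0, -0.4],
    [-7.8, -0.4, 7.7, 0, 0, 0, -0.4],
  ],
)

```text
clock: 13.65
position: [0.6839, 0.0094, 0.1635]
tool_rot: [-3.141, 0.735, -2.985]
force: [-0.1, 0.2, 0.2]
grip_width: 0.051
finger_force: 31.8
```

Run:
```python
from h import *
s=observe();print(s['clock'],s['qpos'].round(2),s['force'],s['tool_rot'])
p,R=cur(); c=p-.025*R.as_matrix()[:,2]; print(inrack(c),'foot',p[2]-.0334)
plan([(p-[0,0,p[2]-.0334-.1155],R,1)])
```

```text
13.65 [ 0.54  0.65 -0.82  2.1   2.14  0.41 -0.29] [-0.10853926  0.16726633  0.24413243] [-3.14136893  0.73513528 -2.98549972]
[ 0.0609972  -0.06188509  0.18204576] foot 0.13010225539877862
SHIFT [1.0, 0.0, 1.1] TURN [0.0, 0.0, 0.0]
--
```

Request:
play_rows(
  motion=[
    [0.2, 0, 0.2, 0, 0, 0, -0.4],
    [0.5, 0, 0.5, 0, 0, 0, -0.4],
    [0.7, 0, 0.8, 0, 0, 0, -0.4],
    [1.0, 0, 1.1, 0, 0, 0, -0.4],
    [1.0, 0, 1.1, 0, 0, 0, -0.4],
  ],
)

```text
clock: 14.15
position: [0.682, 0.0096, 0.1493]
tool_rot: [-3.14, 0.736, -2.984]
force: [-7.6, -1.9, 17.3]
grip_width: 0.0512
finger_force: 34.2
```

Request:
play_rows(
  motion=[
    [-0.1, 0, -0.1, 0, 0, 0, -0.4],
    [-0.1, 0, -0.1, 0, 0, 0, 0.6],
    [-0.1, 0, -0.1, 0, 0, 0, 0.9],
    [-0.1, 0, -0.1, 0, 0, 0, 0.9],
    [-0.1, 0, -0.1, 0, 0, 0, 0.9],
  ],
)

```text
clock: 14.65
position: [0.6814, 0.0095, 0.1495]
tool_rot: [-3.142, 0.733, -2.985]
force: [0.4, 0.2, 0.5]
grip_width: 0.0811
finger_force: 0.0
```

Request:
play_rows(
  motion=[
    [0, 0, -1, 0, 0, 0, 0.9],
    [0, 0, -3, 0, 0, 0, 0.9],
    [0, 0, -5.5, 0, 0, 0, 0.9],
    [0, 0, -8, 0, 0, 0, 0.9],
    [0, 0, -10, 0, 0, 0, 0.9],
  ],
)

```text
clock: 15.15
position: [0.6141, -0.001, 0.2251]
tool_rot: [-3.141, 0.734, -2.984]
force: [0.0, -0.2, -0.3]
grip_width: 0.0811
finger_force: 0.0
```

Run:
```python
from h import *
s=observe();print(s['clock'],s['qpos'].round(2),s['position'])
white=lambda p:(p.min(-1)>90)&(p.max(-1)-p.min(-1)<40)
c=rack(.06,-.06,.166); f=grab("wrist","w8"); axis(f,(c-[.05,.045,.045],c+[.03,.045,.06]),white)
p,Rc=cur(); G=(.537,-.266,.036)
for az in(-15,):
  p1,R=pose(G,az,45,back=.10); print(p1,pose(G,az,45)[0])
  plan([(p+[-.07,-.1,-.01],Rc,1),(p1+[0,0,.03],R,2)])
```

```text
15.15 [ 0.63  0.42 -0.85  2.22  2.06  0.27 -0.3 ] [ 0.61408819 -0.00099116  0.22507692]
5337
z 0.126 0.205
0.134 744 [[0.636, -0.021], [0.658, 0.029]]
0.147 766 [[0.637, -0.019], [0.657, 0.028]]
0.159 785 [[0.638, -0.018], [0.659, 0.027]]
0.172 801 [[0.64, -0.016], [0.659, 0.027]]
0.184 815 [[0.641, -0.015], [0.659, 0.026]]
0.197 820 [[0.643, -0.013], [0.659, 0.025]]
[ 0.48577405 -0.25227405  0.08903301] [ 0.55407532 -0.27057532  0.01832233]
SHIFT [7.0, -8.8, -4.9] TURN [0.0, 0.0, 0.0]
--
SHIFT [6.3, -7.0, 0.9] TURN [0.144, -0.025, 0.153]
SHIFT [5.2, -7.7, 1.9] TURN [0.144, -0.025, 0.153]
--
```

View pics/w8.png

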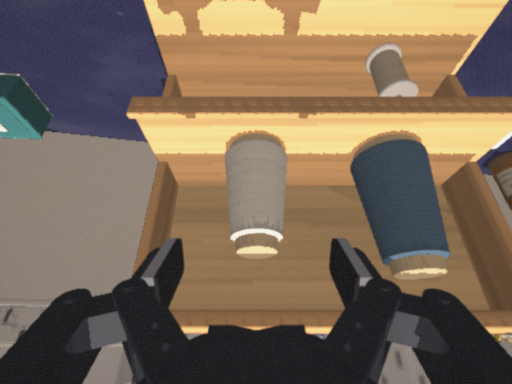

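The wrist view shows both cones upright on the high tier, white at (257,195) and blue at (400,205), with the shelved spool at (390,70). Now the wide spool.

Run:
```python
from h import *
p,Rc=cur(); G=(.537,-.266,.042)
p1,R=pose(G,-15,46,back=.10,off=.021); print(p1,pose(G,-15,46,off=.021)[0])
plan([(p+[-.07,-.1,-.01],Rc,1),(p1+[-.01,0,.02],R,2)])
```

```text
[ 0.48210852 -0.25129187  0.09687801] [ 0.55159141 -0.26990976  0.02741217]
SHIFT [7.0, -8.8, -4.9] TURN [0.0, 0.0, 0.0]
--
SHIFT [6.8, -6.8, 0.6] TURN [0.145, -0.033, 0.151]
SHIFT [5.8, -7.7, 1.4] TURN [0.145, -0.033, 0.151]
--
```

Request:
play_rows(
  motion=[
    [1.4, -1.8, -1.0, 0, 0, 0, 0.8],
    [2.8, -3.5, -2.0, 0, 0, 0, 0.8],
    [4.2, -5.3, -3.0, 0, 0, 0, 0.8],
    [5.6, -7.0, -4.0, 0, 0, 0, 0.8],
    [7.0, -8.8, -4.9, 0, 0, 0, 0.8],
  ],
)

```text
clock: 15.7
position: [0.5445, -0.1017, 0.2136]
tool_rot: [-3.141, 0.734, -2.983]
force: [0.4, -0.6, -0.8]
grip_width: 0.0768
finger_force: 0.0
```

Request:
play_rows(
  motion=[
    [1.4, -1.4, 0.1, 0.029, -0.007, 0.03, 0.8],
    [2.7, -2.7, 0.2, 0.058, -0.013, 0.06, 0.8],
    [4.1, -4.1, 0.4, 0.087, -0.02, 0.09, 0.8],
    [5.4, -5.4, 0.5, 0.116, -0.026, 0.12, 0.8],
    [6.8, -6.8, 0.6, 0.145, -0.033, 0.151, 0.8],
  ],
)

```text
clock: 16.2
position: [0.5097, -0.1761, 0.1634]
tool_rot: [-3.137, 0.768, 3.091]
force: [0.5, -0.9, -0.3]
grip_width: 0.0767
finger_force: 0.0
```

Request:
play_rows(
  motion=[
    [1.2, -1.5, 0.3, 0.029, -0.007, 0.03, 0.8],
    [2.3, -3.1, 0.6, 0.058, -0.013, 0.06, 0.8],
    [3.5, -4.6, 0.8, 0.087, -0.02, 0.09, 0.8],
    [4.6, -6.2, 1.1, 0.116, -0.026, 0.12, 0.8],
    [5.8, -7.7, 1.4, 0.145, -0.033, 0.151, 0.8],
  ],
)

```text
clock: 16.7
position: [0.4855, -0.2626, 0.1123]
tool_rot: [3.133, 0.787, 2.873]
force: [0.3, -0.2, 1.2]
grip_width: 0.0773
finger_force: 0.0
```

Run:
```python
from h import *
s=observe();print(s['clock'],s['qpos'].round(2),s['position'],s['tool_rot'],tool(-15,46).as_euler('xyz'))
axis(grab("wrist","w9"),(np.array([.49,-.32,.015]),np.array([.58,-.21,.09])),n=4)
G=(.537,-.266,.042)
p1,R=pose(G,-15,46,back=.07,off=.021);plan([(p1,R,1),(*pose(G,-15,46,off=.021),1)])
```

```text
16.7 [ 1.52  1.19 -1.49  2.43  2.22  1.02  0.06] [ 0.48553327 -0.26264758  0.11230049] [3.1329869  0.78746246 2.87301951] [3.14159265 0.80285146 2.87979327]
2920
z 0.016 0.068
0.024 442 [[0.517, -0.28], [0.532, -0.249]]
0.036 501 [[0.517, -0.28], [0.532, -0.248]]
0.048 531 [[0.517, -0.28], [0.532, -0.248]]
0.06 497 [[0.515, -0.28], [0.533, -0.248]]
SHIFT [1.4, 1.1, 3.6] TURN [0.002, -0.016, -0.008]
--
SHIFT [-0.0, -0.0, 7.0] TURN [-0.0, 0.0, 0.0]
--
```

Run:
```python
from h import *
G=(.537,-.265,.041)
p1,R=pose(G,-24,44,back=.06,off=.021);print(p1);plan([(p1,R,1),(*pose(G,-24,44,off=.021),1)])
```

```text
[ 0.51225052 -0.25398082  0.06905425]
SHIFT [1.3, 1.6, 4.7] TURN [0.112, 0.019, 0.104]
--
SHIFT [-0.0, 0.0, 6.0] TURN [0.0, 0.0, 0.0]
--
```

Request:
play_rows(
  motion=[
    [0.3, 0.4, 1.1, 0.028, 0.005, 0.026, 0.8],
    [0.6, 0.8, 2.3, 0.056, 0.01, 0.052, 0.8],
    [1.0, 1.2, 3.5, 0.084, 0.014, 0.078, 0.8],
    [1.3, 1.6, 4.7, 0.112, 0.019, 0.104, 0.8],
    [1.3, 1.6, 4.7, 0.112, 0.019, 0.104, 0.8],
  ],
)

```text
clock: 17.25
position: [0.5157, -0.2499, 0.0719]
tool_rot: [-3.14, 0.771, 2.734]
force: [-0.0, -0.2, 0.7]
grip_width: 0.0767
finger_force: 0.0
```

Run:
```python
from h import *
s=observe();print(s['clock'],s['qpos'].round(2),s['position'],s['tool_rot'],tool(-24,44).as_euler('xyz'))
G=(.537,-.265,.041)
plan([(*pose(G,-24,44,off=.021),1)])
axis(grab("wrist","w10"),(np.array([.49,-.32,.015]),np.array([.58,-.21,.09])),n=4)
```

```text
17.25 [ 1.31  1.29 -1.43  2.4   2.29  1.28 -0.14] [ 0.51570224 -0.24990194  0.07193448] [-3.14006574  0.7706424   2.73431718] [3.14159265 0.76794487 2.72271363]
SHIFT [0.3, -0.6, 6.1] TURN [0.007, 0.003, 0.008]
--
4412
z 0.016 0.087
0.024 687 [[0.517, -0.277], [0.536, -0.248]]
0.042 796 [[0.517, -0.277], [0.536, -0.248]]
0.061 898 [[0.515, -0.278], [0.537, -0.246]]
0.079 104 [[0.491, -0.284], [0.528, -0.21]]
```

Request:
play_rows(
  motion=[
    [0.1, -0.2, 1.5, 0, 0, 0, 0.8],
    [0.2, -0.5, 3, 0, 0, 0, 0.8],
    [0.3, -0.7, 4.5, 0, 0, 0, 0.8],
    [0.3, -0.7, 6.1, 0.007, 0.003, 0.008, 0.8],
    [0.3, -0.7, 6.1, 0.007, 0.003, 0.008, 0.8],
  ],
)

```text
clock: 17.8
position: [0.5493, -0.2751, 0.0247]
tool_rot: [-3.14, 0.767, 2.72]
force: [-0.6, -0.1, 0.6]
grip_width: 0.0771
finger_force: 0.0
```

Request:
play_rows(
  motion=[
    [0, 0, 0, 0, 0, 0, 0.2],
    [0, 0, 0, 0, 0, 0, -0.3],
    [0, 0, 0, 0, 0, 0, -0.7],
    [0, 0, 0, 0, 0, 0, -0.7],
    [0, 0, 0, 0, 0, 0, -0.7],
  ],
  squeeze=25,
)

```text
clock: 18.3
position: [0.5489, -0.2741, 0.0269]
tool_rot: [-3.14, 0.769, 2.723]
force: [-3.4, 1.2, 6.8]
grip_width: 0.0361
finger_force: 25.5
```

Run:
```python
from h import *
s=observe();print(s['clock'],s['position'],s['tool_rot'],s['grip_width'],s['finger_force'],s['qpos'].round(2))
p,R=cur(); G=np.array([.536,-.266,0]); off=p-G; print('off',off, R.as_euler('xyz'))
def at(x,y,foot,az):
    rel=Ro.from_euler('z',az+24,degrees=True)
    return rack(x,y,.014+foot)+rel.apply(off), rel*R
up=p+[-.01,.01,.07]
plan([(up,R,1),(*at(-.085,-.06,.045,6),3)])
```

```text
18.3 [ 0.54887463 -0.27413583  0.02694781] [-3.13951989  0.76887815  2.72252219] 0.0360503762822458 25.491876304149628 [ 1.29  1.38 -1.34  2.29  2.38  1.24 -0.09]
off [ 0.01287463 -0.00813583  0.02694781] [-3.13951989  0.76887815  2.72252219]
SHIFT [-3.9, 0.5, -5.9] TURN [0.0, 0.0, 0.0]
--
SHIFT [2.7, 7.6, -2.1] TURN [-0.121, -0.0, -0.125]
SHIFT [1.7, 8.1, -1.2] TURN [-0.121, -0.0, -0.125]
SHIFT [0.7, 8.3, -0.2] TURN [-0.121, -0.0, -0.125]
--
```

Run:
```python
from h import *
p,R=cur(); G=np.array([.536,-.266,0]); off=p-G
def at(x,y,foot,az):
    rel=Ro.from_euler('z',az+24,degrees=True)
    return rack(x,y,.014+foot)+rel.apply(off), rel*R
plan([(p+[0.01,.01,.045],R,1),(*at(-.032,-.06,.025,6),3)])
```

```text
SHIFT [-3.5, 1.3, -2.9] TURN [0.0, 0.0, 0.0]
--
SHIFT [2.0, 8.3, -1.6] TURN [-0.121, -0.0, -0.125]
SHIFT [0.9, 8.6, -0.6] TURN [-0.121, -0.0, -0.125]
SHIFT [-0.2, 8.7, 0.4] TURN [-0.121, -0.0, -0.125]
--
```

Request:
play_rows(
  motion=[
    [-0.7, 0.1, -0.6, 0, 0, 0, -0.7],
    [-1.4, 0.4, -1.2, 0, 0, 0, -0.7],
    [-2.1, 0.7, -1.8, 0, 0, 0, -0.7],
    [-2.8, 1.0, -2.4, 0, 0, 0, -0.7],
    [-3.5, 1.3, -2.9, 0, 0, 0, -0.7],
  ],
)

```text
clock: 18.8
position: [0.5591, -0.2639, 0.0727]
tool_rot: [-3.14, 0.769, 2.722]
force: [-0.5, -0.9, -0.9]
grip_width: 0.0359
finger_force: 25.2
```

Request:
play_rows(
  motion=[
    [0.4, 1.7, -0.3, -0.024, 0, -0.025, -0.7],
    [0.8, 3.3, -0.6, -0.048, 0, -0.05, -0.7],
    [1.2, 5.0, -1.0, -0.072, 0, -0.075, -0.7],
    [1.6, 6.6, -1.3, -0.097, 0, -0.1, -0.7],
    [2.0, 8.3, -1.6, -0.121, 0, -0.125, -0.7],
  ],
)

```text
clock: 19.3
position: [0.5694, -0.1763, 0.0688]
tool_rot: [-3.141, 0.767, 2.899]
force: [0.3, -0.6, -0.5]
grip_width: 0.0358
finger_force: 25.2
```

Request:
play_rows(
  motion=[
    [0.2, 1.7, -0.1, -0.024, 0, -0.025, -0.7],
    [0.4, 3.4, -0.2, -0.048, 0, -0.05, -0.7],
    [0.5, 5.2, -0.4, -0.072, 0, -0.075, -0.7],
    [0.7, 6.9, -0.5, -0.097, 0, -0.1, -0.7],
    [0.9, 8.6, -0.6, -0.121, 0, -0.125, -0.7],
  ],
)

```text
clock: 19.8
position: [0.5803, -0.0907, 0.0671]
tool_rot: [-3.14, 0.768, 3.073]
force: [0.2, -0.5, -0.6]
grip_width: 0.0359
finger_force: 25.2
```

Run:
```python
from h import *
s=observe();print(s['clock'],s['position'],s['tool_rot'],s['grip_width'],s['qpos'].round(2),s['force'].round(1))
p,R=cur(); p0=np.array([.54887,-.27414,.02695]);Rg=Ro.from_euler('xyz',[-3.1395,.76888,2.72252]); G=np.array([.536,-.266,0]); off=p0-G
def at(x,y,foot,az):
    rel=Ro.from_euler('z',az+24,degrees=True)
    return rack(x,y,.014+foot)+rel.apply(off), rel*Rg
plan([(*at(-.032,-.06,.02,6),1),(*at(.004,-.06,.015,6),1),(*at(.004,-.06,.0,6),1)])
```

```text
19.8 [ 0.58029405 -0.09068184  0.06713309] [-3.14031997  0.76787482  3.07253969] 0.03592474499304822 [ 1.04  1.3  -1.42  2.36  2.29  1.22 -0.06] [ 0.2 -0.5 -0.6]
SHIFT [0.1, 8.5, 0.7] TURN [-0.12, -0.001, -0.125]
--
SHIFT [-2.2, 0.2, 2.9] TURN [0.0, 0.0, 0.0]
--
SHIFT [1.0, 0.0, 1.1] TURN [0.0, 0.0, 0.0]
--
```

Request:
play_rows(
  motion=[
    [0.0, 2.1, 0.2, -0.03, 0, -0.031, -0.7],
    [0.0, 4.2, 0.3, -0.06, 0, -0.062, -0.7],
    [0.1, 6.4, 0.5, -0.09, 0, -0.094, -0.7],
    [0.1, 8.5, 0.7, -0.12, -0.001, -0.125, -0.7],
    [0.1, 8.5, 0.7, -0.12, -0.001, -0.125, -0.7],
  ],
)

```text
clock: 20.3
position: [0.5906, -0.005, 0.0613]
tool_rot: [-3.141, 0.769, -3.036]
force: [-0.3, -0.3, -0.6]
grip_width: 0.0359
finger_force: 25.1
```

Run:
```python
from h import *
s=observe();print(s['clock'],s['position'],s['tool_rot'],s['grip_width'],s['qpos'].round(2),s['force'].round(1))
p,R=cur(); p0=np.array([.54887,-.27414,.02695]);Rg=Ro.from_euler('xyz',[-3.1395,.76888,2.72252]); G=np.array([.536,-.266,0]); off=p0-G
def at(x,y,foot,az):
    rel=Ro.from_euler('z',az+24,degrees=True)
    return rack(x,y,.014+foot)+rel.apply(off), rel*Rg
print('foot above board',p[2]-.02695-.014)
plan([(*at(.005,-.06,.0145,6),1),(*at(.005,-.06,.0,6),1)])
f=grab("side","s11");grab("wrist","w11")
c=rack(-.03,-.06,.065); axis(f,(c-[.04,.03,.04],c+[.04,.03,.045]),lambda p:(p.max(-1)-p.min(-1)<60)&(p.min(-1)>80)); axis(load("w11"),(c-[.04,.03,.04],c+[.02,.03,.045]),lambda p:(p.max(-1)-p.min(-1)<60)&(p.min(-1)>60))
import cv2
cv2.imwrite("pics/c11.png",np.hstack([cv2.resize(cv2.imread("pics/s11.png")[100:250,200:350],(400,400),interpolation=2),cv2.resize(cv2.imread("pics/w11.png"),(400,400))]))
```

```text
20.3 [ 0.59061059 -0.0050212   0.06128851] [-3.14054532  0.76879117 -3.03585396] 0.03588446668831931 [ 0.91  1.32 -1.42  2.35  2.31  1.19 -0.02] [-0.3 -0.3 -0.6]
foot above board 0.02033851009981217
SHIFT [-2.2, 0.1, 3.0] TURN [0.002, -0.0, 0.001]
--
SHIFT [1.0, 0.0, 1.0] TURN [0.0, 0.0, 0.0]
--
187
z 0.036 0.107
0.044 47 [[0.555, -0.027], [0.592, -0.008]]
0.055 27 [[0.56, -0.029], [0.586, -0.017]]
0.066 23 [[0.561, -0.034], [0.594, -0.019]]
0.077 13 [[0.563, -0.034], [0.591, -0.012]]
0.088 15 [[0.575, -0.034], [0.592, -0.009]]
0.099 54 [[0.564, -0.033], [0.591, 0.009]]
11141
z 0.036 0.102
0.044 1409 [[0.556, -0.026], [0.572, 0.008]]
0.054 1459 [[0.557, -0.026], [0.575, 0.008]]
0.064 1865 [[0.557, -0.031], [0.576, 0.015]]
0.074 2129 [[0.556, -0.032], [0.569, 0.014]]
0.084 2226 [[0.555, -0.031], [0.569, 0.011]]
0.094 2343 [[0.546, -0.025], [0.572, 0.023]]
```

View pics/c11.png

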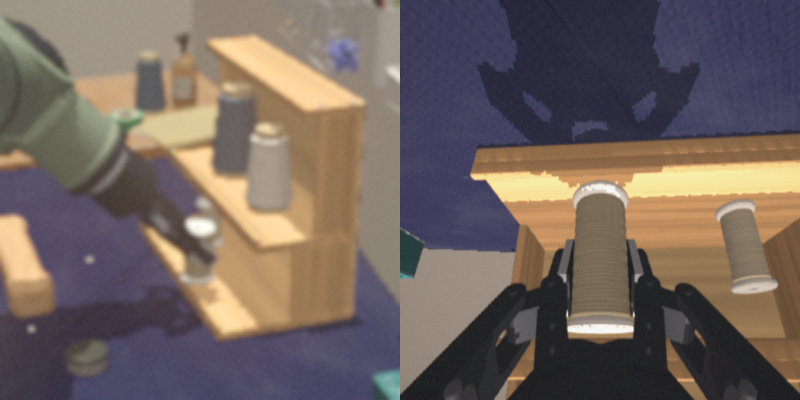

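The side crop shows both cones standing on the high tier. The spool is held upright in front of the low tier at (200,250), clear of the shelved spool in the wrist crop at (745,245). I'll drop slightly, move in, then lower.

Request:
play_rows(
  motion=[
    [0.2, 0, 0.2, 0, 0, 0, -0.7],
    [0.4, 0, 0.4, 0, 0, 0, -0.7],
    [-0.6, 0, 1.4, 0, 0, 0, -0.7],
    [-1.5, 0.1, 2.3, 0, 0, 0, -0.7],
    [-2.2, 0.1, 3.0, 0, 0, 0, -0.7],
  ],
)

```text
clock: 20.9
position: [0.6277, -0.0032, 0.055]
tool_rot: [-3.14, 0.769, -3.041]
force: [0.1, -0.0, -1.2]
grip_width: 0.0358
finger_force: 25.1
```

Run:
```python
from h import *
s=observe();print(s['position'],s['qpos'].round(2),s['force'].round(1))
p,R=cur(); print('foot',p[2]-.02695-.014, inrack(p))
w=grab("wrist","w12"); c=rack(.005,-.06,.06); axis(w,(c-[.04,.03,.04],c+[.02,.03,.03]),lambda p:(p.max(-1)-p.min(-1)<60)&(p.min(-1)>60))
```

```text
[ 0.62774038 -0.00315221  0.05496428] [ 0.88  1.34 -1.4   2.26  2.31  1.15  0.03] [ 0.1 -0.  -1.2]
foot 0.014014279397459853 [ 0.02033836 -0.06563633  0.05496428]
9659
z 0.029 0.089
0.037 1486 [[0.594, -0.022], [0.609, 0.012]]
0.046 1379 [[0.594, -0.022], [0.611, 0.011]]
0.055 1750 [[0.594, -0.027], [0.614, 0.018]]
0.064 2012 [[0.594, -0.028], [0.608, 0.018]]
0.073 2201 [[0.592, -0.028], [0.606, 0.016]]
0.081 2160 [[0.593, -0.025], [0.606, 0.012]]
```

Request:
play_rows(
  motion=[
    [0.2, 0, 0.2, 0, 0, 0, -0.7],
    [0.5, 0, 0.5, 0, 0, 0, -0.7],
    [0.7, 0, 0.8, 0, 0, 0, -0.7],
    [1.0, 0, 1.0, 0, 0, 0, -0.7],
    [1.0, 0, 1.0, 0, 0, 0, -0.7],
  ],
)

```text
clock: 21.45
position: [0.6267, -0.003, 0.041]
tool_rot: [-3.14, 0.77, -3.04]
force: [1.9, 0.4, 2.7]
grip_width: 0.0356
finger_force: 25.4
```

Request:
play_rows(
  motion=[
    [0, 0, 0, 0, 0, 0, 0.2],
    [0, 0, 0, 0, 0, 0, 0.6],
    [0, 0, 0, 0, 0, 0, 0.6],
    [0, 0, 0, 0, 0, 0, 0.6],
    [0, 0, 0, 0, 0, 0, 0.6],
  ],
)

```text
clock: 21.95
position: [0.6265, -0.003, 0.0409]
tool_rot: [-3.14, 0.768, -3.04]
force: [0.6, -0.5, 1.2]
grip_width: 0.0688
finger_force: 0.0
```

Request:
play_rows(
  motion=[
    [-0.1, 0, -0.8, 0, 0, 0, 0.6],
    [-0.1, 0, -2, 0, 0, 0, 0.6],
    [-0.1, 0, -4, 0, 0, 0, 0.6],
    [0, 0, -6, 0, 0, 0, 0.6],
    [0, 0, -8, 0, 0, 0, 0.6],
  ],
)

```text
clock: 22.45
position: [0.5698, -0.0085, 0.0992]
tool_rot: [-3.14, 0.768, -3.039]
force: [-0.2, 1.1, 0.5]
grip_width: 0.0683
finger_force: 0.0
```

Run:
```python
from h import *
s=observe();print(s['clock'],s['position'],s['qpos'].round(2),s['force'].round(1))
w=grab("wrist","w13"); c=rack(.005,-.06,.05); axis(w,(c-[.04,.04,.03],c+[.02,.04,.035]),lambda p:(p.max(-1)-p.min(-1)<60)&(p.min(-1)>60))
grab("side","s13");grab("top","t13")
import cv2
cv2.imwrite("pics/c13.png",np.hstack([cv2.resize(cv2.imread("pics/s13.png")[100:270,180:350],(400,400),interpolation=2),cv2.resize(cv2.imread("pics/w13.png"),(400,400))]))
```

```text
22.45 [ 0.56981605 -0.00847737  0.09920863] [ 0.93  1.2  -1.45  2.4   2.22  1.15 -0.07] [-0.2  1.1  0.5]
3764
z 0.021 0.082
0.029 526 [[0.593, -0.021], [0.606, 0.011]]
0.038 542 [[0.593, -0.022], [0.606, 0.011]]
0.047 576 [[0.593, -0.021], [0.606, 0.01]]
0.056 625 [[0.593, -0.021], [0.606, 0.011]]
0.065 673 [[0.593, -0.021], [0.606, 0.011]]
0.074 642 [[0.591, -0.022], [0.606, 0.011]]
```

View pics/c13.png

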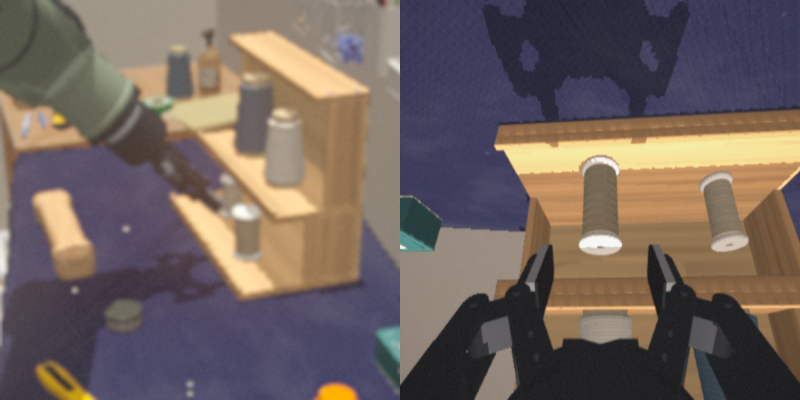

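The spool stands upright on the low tier beside the shelved one, both cones are on the high tier, and the gripper is clear of everything. I'm handing the job in.

```bash
python3 -c "
from workcell import bot
print(bot.job_done())"
```

```text
the job is handed in; nothing more can be done
None
```

I handed the job in at about 22 s on the clock: the wide spool is on the low tier and both cones are on the high tier, all measured upright and inside the required limits. The verdict was not reported back.

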